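# Close the pattern clamp and lock it with its pin

## Task

Press the raised bar of the bench clamp fully down into its fork, then lock it there: take the longer of the two pins from the wooden rack and push it, handle end last, from the side of the fork nearer the rack (the robot's right) through the near ear, the bar and the far ear, until its black handle is up against the near ear. Let go of it, leave the shorter pin lying in the rack, and do not push the other things on the table about.

Things in the scene. Friction and masses are not known exactly. Their poses are not given: they have to be found in the camera images.
- clamp: Bench clamp fixed to the table: dark steel base plate 290 x 100 x 12 mm (x -50 to +240 mm), steel fork at the near end, hinge cheeks at x = 200 mm, between them a wooden block with a plywood pattern board. Origin on the table under the middle of the fork; x runs from fork to hinge (roughly away from the robot), y to the robot's left, z up. The hole axis is at x = 0, z = 100 mm, along y
- fork_hole (a point): Point on the hole axis midway between the fork's two ears, 100 mm above the table; axes as the clamp's. The upright ears are 40 mm long (x) and 12 mm thick, outer faces at y = -27 and +27 mm, inner at -15 and +15 mm, tops 20 mm above this point. Through both, along y, goes a round hole of 16 mm diameter with 2 mm chamfers on the -y side
- bar (a joint): Angle of the hinged aluminium bar (rad): 0 = level, fully down on its hard stop, holes in line; positive = free end raised (up to 1.2). It turns about the clamp's y axis at hinge. The hinge is stiff: the bar stays where it is left, and pressing its end down takes 1 to 4 N. Bar 26 mm wide, 24 to 30 mm high
- hinge (a point): Hinge axis of the bar, 200 mm beyond the fork hole along the clamp's x and 100 mm above the table; axes as the clamp's
- bar_grip (a point): Middle of the upper face of the black plastic grip at the bar's free end: press here. Grip 55 mm long, 30 mm wide and high, 225 to 280 mm from the hinge axis; this point is 255 mm from it along the bar, 15 mm above the bar's centre line. Moves with the bar; its x points along the bar to the hinge, z square to the upper face
- bar_hole (a point): Centre of the hole (16 mm diameter, 26 mm long along y) through the bar, 200 mm from the hinge; meets fork_hole when the bar is down
- rack: Low wooden rack 150 x 56 mm fixed to the table, holding two pins level in V rests at its x = -45 and +45 mm. Origin on the table below the line through the pins' shoulders; z up. Rests at y = 3 to 11 and 33 to 41 mm, tops 50 mm high; base 12 mm high, y -6 to 50 mm. The pins point along +y, axes 47 mm above the table; their handles stick out freely past the -y edge
- long_pin: The longer pin, 65 to 105 g: steel shank 12 mm diameter, 82 mm long, the last 8 mm tapering to 5 mm, and a black round plastic handle 18 mm diameter, 32 mm long. Origin on its axis at the shoulder where handle meets shank; +y points along the shank to the tip, the handle lies at y = 0 to -32 mm. It may lie in either place of the rack
- long_pin_tip (a point): Tip of the long pin, 82 mm from the shoulder
- long_pin_head (a point): Middle of the long pin's handle, 16 mm behind the shoulder: the place to grip
- short_pin: The shorter pin, 45 g, same handle and diameters but the shank only 46 mm long: too short to pass both ears. Origin and axes as the long pin's. It may lie in either place of the rack
- mallet: Black rubber-headed mallet lying on its side, head 60 mm diameter, 85 mm long, round wooden handle along its -x, 210 mm; origin under the head's centre
- glue_tin: Round dark tin with a pale top, 60 mm diameter, 45 mm high; origin under its centre
- weight: Dark steel block 55 x 55 x 45 mm; origin under its centre
- awl: Awl with wooden handle lying on the table, 130 mm long
- tub: Clear plastic open tub 120 x 85 x 50 mm; origin under its centre
- wax: Small block of wax 50 x 30 x 22 mm; origin under its centre
- glue_bottle: White plastic bottle with blue cap, 44 mm diameter, 110 mm high; origin under its centre
Not all that is in view belongs to the job. Leave any purple or red look-alike of the long_pin alone.

How it is judged:
By the outcome, as a careful person would: the job done as asked, in the order asked, and still so for the second after the job is handed in, with the robot touching nothing.
It also fails if it takes over 61 s, if anything falls off the work surface, if the arm or the gripper's body presses on something with over 40 N, if the wrist force passes 120 N, or if a joint passes its speed limit or range.

## Robot

A 7-joint arm with a two-finger parallel gripper is mounted at the origin on the work surface. World frame = base frame: x ahead of the robot, y to its left, z up, the work surface at z = 0. Lengths are in m, angles in degrees, forces in N, time in s.
With the tool pointing down it reaches from about 0.425 to 0.875 m from the base axis. Payload 4.7 kg.
Tool frame: the origin (TCP) lies on the centre line of the jaws, within the pads' length; the fingertips stand 17 mm ahead of it and the grasp point (between the pads) lies 2 mm behind it; z points along the fingers, y is the line along which they close (so a half turn about z gives the same grasp; the last joint's range is limited). The gripper opens to 87 mm and grips with 3 to 60 N. Pads are 19 mm wide; open, the fingers measure 117 mm over their backs; the gripper's body (75 mm by 190 mm) begins 51 mm behind the grasp point.
Start: joints at [64.005, 18.392, -4.016, 83.108, 1.295, 78.541, -3.26], TCP at [0.293, -0.58, 0.24] pointing down, gripper open.
Joint ranges: [-163.93, 163.93], [-17.29, 119.83], [-79.2, 71.16], [3.27, 140.29], [-89.18, 269.18], [5.43, 117.66], [-154.24, 154.24]. Speed limits (degrees/s): [147.25, 147.25, 180, 180, 180, 180, 180].

## Interface

Orientations are given as [roll, pitch, yaw] about the fixed x, y, z axes, in that order (R = Rz(yaw) Ry(pitch) Rx(roll)).
In Python, from cell import env, read_camera gives the robot as it stands.
- The arm moves only by the shell command python3 -m jog 'ROWS' [FORCE]. ROWS is JSON, a list of rows, each a list of 5 numbers: the opening, from 0 (shut) to 1 (fully open), then the shift along the tool's x, y, z each as a share of 0.02 m, from -1 to 1, then the turn about the tool's z as a share of 45 degrees, from -1 to 1. In form: [[gripper, x, y, z, yaw], ...]. A call has 1 to 12 rows; each row shifts and turns the commanded pose from where the row before left it, along the tool's axes as they then stand; what a row does not reach is not made up. A row lasts 1/12 s, in which the tool goes at most 41.7 mm and 7.16 degrees, less where a joint would pass 70% of its speed; a pose out of reach is approached as far as the arm can. A call with a number of a shift or a turn outside -1 to 1 is refused whole. A call with a gripper value outside its range is refused whole. The fingers move at their own pace and stop on an object; FORCE is the grip in N (left out, the last holds). Time passes only in rows, so rows that do not move let the fingers close. It gives the time, the measured TCP pose, the force, the opening and the grip force at its end, in the units of the state.
- env.get_obs(): the state, without advancing time (a new reading comes with each control period).
- read_camera(name): name is "scene" or "side" or "wrist"; returns a dict with "color" (480x640x3 uint8, red, green, blue), "range_z" (480x640 float32, m along the optical axis (not along the pixel's ray), 0 where there is no reading), "mtx" (3x3 intrinsics, pixels), "world_from_camera" (4x4, takes a point from camera to world coordinates); the wrist camera has in their place "T_tool_cam" (4x4, takes a point from camera to tool coordinates, whose origin is the TCP and whose axes are the flange's). Camera axes: x right, y down, z forward; pixel columns grow to the right and rows downward; lengths in m; the calibration is good to about 2 mm. A picture is of the moment at which its call begins: read the wrist's pose just before it.
- env.sign_off(): hands the job in; it is judged then, once.
The state is a dict: "time_s": time; "qpos": joint angles; "joint_velocities": joint speeds; "effort": joint torques, N m; "tool_pos": TCP position; "tool_rot": TCP orientation; "force": force on the tool from outside, world axes, zero at the start; "wrist_torque": the same for the moment, N m; "grip_width": finger opening in m; "grasp_force": force on a finger pad.
Only numpy, scipy, OpenCV 4.12 (cv2) and the standard library are available. Lean on these libraries where they do the work, as an engineer would, in place of code of your own. Each camera call takes 0.05 s, during which the arm holds its last target. There are 200 camera calls.

## Working session

There is one attempt and no reset: what is moved stays moved. The work goes in short steps, Python scripts to look and compute and a shell command to move; the robot and the scene stay as the last step left them, time stands still between calls to the robot, and variables do not carry over. Pictures are saved under pics/ and viewed, at most 10 in all, crops included, and the job is handed in when it is done.

```bash
ls; mkdir -p pics
python3 - <<'E'
from cell import env, read_camera
import cv2,numpy as np
print(env.get_obs())
for n in("scene","side","wrist"):
    c=read_camera(n); cv2.imwrite(f"pics/{n}0.png",c["color"][:,:,::-1]); np.savez(f"pics/{n}0.npz",**c)
    print(n,c["mtx"].tolist(),c.get("world_from_camera",c.get("T_tool_cam")).round(4).tolist())
E
```

```text
pics
{'time_s': 0.0, 'qpos': array([64.00523673, 18.43724282, -4.01630091, 83.1751167 ,  1.29472615,
       78.54094841, -3.25944618]), 'joint_velocities': array([-0.07843951,  0.00049961,  0.05758545, -0.050027  ,  0.08309664,
        0.01970218,  0.02580912]), 'effort': array([ 1.97641348e-04, -4.91286671e+01, -4.03918996e-01, -3.12523556e+01,
       -6.40179170e-02,  4.38633654e-02,  1.53551978e-04]), 'tool_pos': array([ 0.29282512, -0.57971679,  0.2384803 ]), 'tool_rot': array([-1.79891924e+02,  5.29715334e-03,  2.68057519e+01]), 'force': array([ 0.36782537,  0.83608114, -0.07305961]), 'wrist_torque': array([-0.05223666,  0.06098727, -0.01273838]), 'grasp_force': 0.0, 'grip_width': 0.08739216399496859}
scene [[491.1859198495615, 0.0, 321.63473661924553], [0.0, 491.1859198495615, 241.1338326352776], [0.0, 0.0, 1.0]] [[-0.8203, 0.3641, -0.441, 1.0596], [0.5716, 0.5457, -0.6127, 0.6215], [0.0176, -0.7548, -0.6558, 0.8462], [0.0, 0.0, 0.0, 1.0]]
side [[506.24496647672504, 0.0, 320.2372338036565], [0.0, 506.24496647672504, 232.5757521412154], [0.0, 0.0, 1.0]] [[0.9615, -0.2081, 0.1793, 0.3863], [-0.2747, -0.7378, 0.6166, -0.7209], [0.004, -0.6421, -0.7666, 0.9251], [0.0, 0.0, 0.0, 1.0]]
wrist [[430.00504497542494, 0.0, 325.7935893957137], [0.0, 430.00504497542494, 238.81036155588964], [0.0, 0.0, 1.0]] [[-0.0004, -0.9525, -0.3044, 0.0851], [1.0, -0.0004, -0.0, 0.0], [-0.0001, -0.3044, 0.9525, -0.146], [0.0, 0.0, 0.0, 1.0]]
```

View pics/scene0.png

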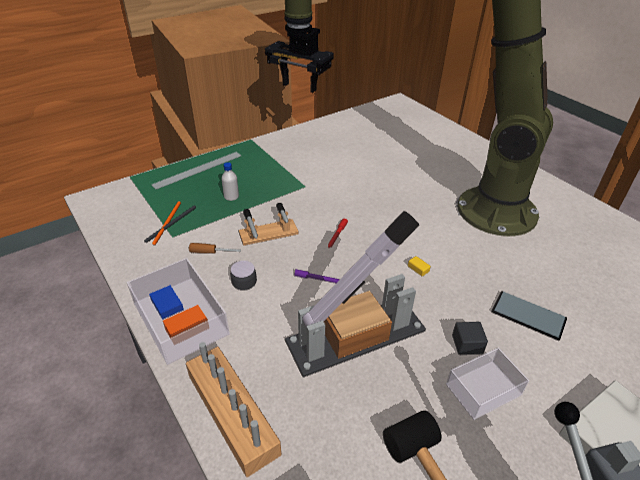

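View pics/side0.png

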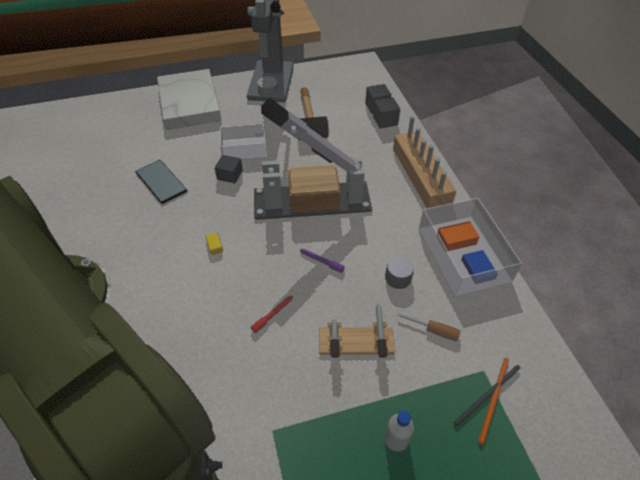

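Candidates for the long pin (side image): the rack's left pin at (335,337), the rack's right pin at (381,330), a purple look-alike at (322,260) and a red one at (272,313). The right rack pin looks longer, so I'll check it in a close crop and measure.

Run:
```python
import cv2,numpy as np
s=cv2.imread("pics/side0.png");c=cv2.imread("pics/scene0.png")
a=cv2.resize(s[285:385,300:420],(480,400),interpolation=2)
b=cv2.resize(s[95:225,240:385],(446,400),interpolation=2)
d=cv2.resize(c[195:255,225:315],(320,200),interpolation=2)
m=np.zeros((600,800,3),np.uint8)
m[:300,:360]=cv2.resize(a,(360,300)); m[:300,360:695]=cv2.resize(b,(335,300))
e=cv2.resize(c[205:385,275:435],(267,300),interpolation=2)
m[300:,:267]=e; m[300:,267:717]=cv2.resize(c[195:255,225:315],(450,300),interpolation=2)
cv2.imwrite("pics/crop1.png",m)
for n in("side","scene"):
    z=np.load(f"pics/{n}0.npz");D=z["range_z"];K=z["mtx"];T=z["world_from_camera"]
    v,u=np.mgrid[:480,:640]
    P=np.stack([(u-K[0,2])/K[0,0]*D,(v-K[1,2])/K[1,1]*D,D],-1)@T[:3,:3].T+T[:3,3]
    np.save(f"pics/{n}P.npy",P)
    for p in ([(335,325),(335,337),(335,349),(380,310),(381,330),(382,350),(322,338),(391,340),(275,108),(315,140),(350,162),(272,168),(357,178),(315,175),(262,205),(365,200)] if n=="side" else [(248,215),(250,228),(281,210),(284,222),(402,225),(360,265),(320,310),(390,285),(405,297),(312,335)]):
        print(n,p,P[p[1],p[0]].round(4))
```

```text
side (335, 325) [ 0.5536 -0.2529  0.0522]
side (335, 337) [ 0.5456 -0.2788  0.0542]
side (335, 349) [ 0.5385 -0.3022  0.0529]
side (380, 310) [ 0.6499 -0.2448  0.0519]
side (381, 330) [ 0.6366 -0.2869  0.0507]
side (382, 350) [ 0.622  -0.33    0.0566]
side (322, 338) [ 0.5279 -0.2513  0.0097]
side (391, 340) [ 0.6594 -0.2937  0.0108]
side (275, 108) [0.5359 0.1301 0.2951]
side (315, 140) [0.6158 0.1137 0.2068]
side (350, 162) [0.6958 0.1009 0.1342]
side (272, 168) [ 0.3863 -0.7209  0.9251]
side (357, 178) [0.7068 0.0771 0.1024]
side (315, 175) [0.6213 0.1353 0.0806]
side (262, 205) [0.4859 0.1358 0.0139]
side (365, 200) [0.7365 0.0858 0.0109]
scene (248, 215) [ 0.6285 -0.3078  0.0565]
scene (250, 228) [ 0.6448 -0.2687  0.0469]
scene (281, 210) [ 0.5436 -0.283   0.0527]
scene (284, 222) [ 0.5566 -0.2473  0.0416]
scene (402, 225) [0.541  0.1472 0.2916]
scene (360, 265) [0.6143 0.1268 0.2149]
scene (320, 310) [0.6956 0.1158 0.1305]
scene (390, 285) [0.5246 0.1257 0.1086]
scene (405, 297) [0.5246 0.1711 0.1129]
scene (312, 335) [0.7253 0.1327 0.0934]
```

View pics/crop1.png

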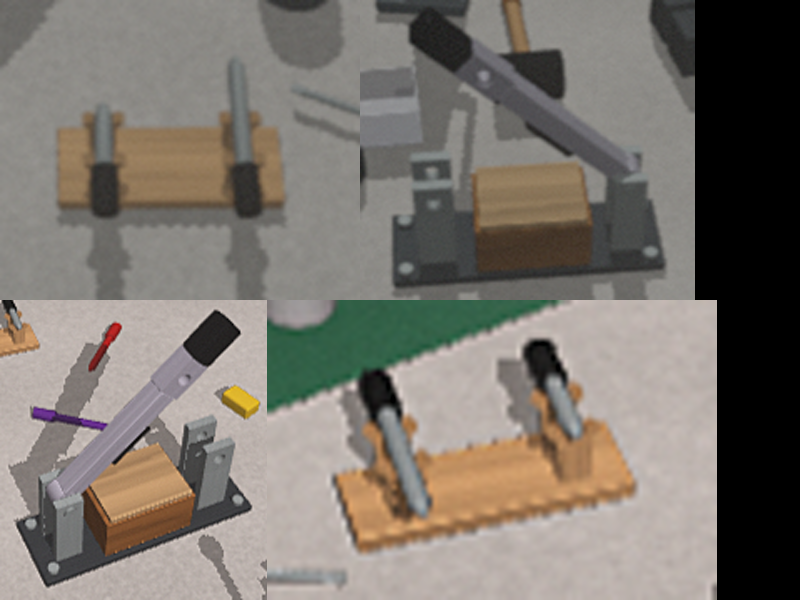

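The crop confirms it: the side image's right rack pin at (381,330) has the longer shank, with its handle end near (382,350). The left one is clearly shorter. Now I'll fit the clamp and pin poses.

```bash
cat > fit.py <<'E'
import numpy as np
from scipy.optimize import least_squares
def sdf(p,lo,hi):
    c=(np.array(lo)+hi)/2;h=(np.array(hi)-lo)/2
    q=abs(p-c)-h
    return np.linalg.norm(np.maximum(q,0),axis=1)+np.minimum(q.max(1),0)
def loc(P,x,y,a):
    c,s=np.cos(a),np.sin(a);d=P-[x,y,0]
    return np.stack([c*d[:,0]+s*d[:,1],-s*d[:,0]+c*d[:,1],P[:,2]],1)
B=[([-.05,-.05,0],[.24,.05,.012]),([-.02,-.027,.012],[.02,-.015,.12]),([-.02,.015,.012],[.02,.027,.12])]
def fitclamp(P,x0):
    x=np.array(x0)
    for it in range(4):
        L=loc(P,*x)
        m=(L[:,2]>.006)&(abs(L[:,1])<.058)&(L[:,0]>-.06)&(((L[:,0]<.03)&(L[:,2]<.125))|((L[:,2]<.016)&(L[:,0]<.25)))
        Q=P[m]
        f=lambda v:np.min([sdf(loc(Q+[0,0,v[3]],*v[:3]),*b) for b in B],0)
        r=least_squares(f,[*x,0],loss="soft_l1",f_scale=.002);x=r.x[:3]
    return r.x,m.sum(),np.median(abs(f(r.x)))
def fitpin(P,x0,a0,L=.082):
    # capped cylinders: handle r9 y -32..0, shank r6 y 0..L ; local y along pin
    def f0(Q,v):
        d=Q-[v[0],v[1],v[3]];c,s=np.cos(v[2]),np.sin(v[2])
        t=c*d[:,0]+s*d[:,1];r=np.hypot(-s*d[:,0]+c*d[:,1],d[:,2])
        def cyl(lo,hi,R):
            q=np.stack([abs(t-(lo+hi)/2)-(hi-lo)/2,r-R],1)
            return np.linalg.norm(np.maximum(q,0),axis=1)+np.minimum(q.max(1),0)
        return np.minimum(cyl(-.032,0,.009),cyl(0,L-.004,.006))
    v=np.array([*x0,a0,.047])
    for it in range(4):
        Q=P[(P[:,2]>.035)&(f0(P,v)<(.012 if it<2 else .005))]
        r=least_squares(lambda w:f0(Q,w),v,loss="soft_l1",f_scale=.0015);v=r.x
    return v,len(Q),np.median(abs(r.fun))
if __name__=="__main__":
    allP=[]
    for n in("side","scene"):
        P=np.load(f"pics/{n}P.npy").reshape(-1,3);P=P[(P[:,2]<.4)&(P[:,2]>-.05)];allP.append(P)
    allP.append(np.vstack(allP))
    for P in allP:
        r=fitclamp(P,[.52,.148,np.radians(-10)]);print("clamp",r[0][:2].round(4),np.degrees(r[0][2]).round(2),r[0][3].round(4),r[1:])
        x=r[0]
        L=loc(P,*x[:3]);g=(abs(L[:,1])<.02)&(L[:,2]>.15)&(L[:,0]<.15)&(L[:,0]>-.1);G=L[g][:,[0,2]]
        if len(G)>20: 
            o=G.mean(0);u=np.linalg.svd(G-o)[2][0];print("bar deg",np.degrees(np.arctan(u[1]/u[0])),"top",G[G[:,1].argmax()])
        r=fitpin(P,[.632,-.30],np.radians(72));print("pin",r[0].round(4),np.degrees(r[0][2]).round(2),r[1:])
E
python3 fit.py
```

```text
clamp [0.518 0.145] -10.51 -0.0003 (np.int64(2291), np.float64(0.0011329010864400586))
bar deg -45.43643865635516 top [0.01116412 0.30629761]
pin [ 0.6306 -0.3057  1.2969  0.0469] 74.3 (434, np.float64(0.0008263078337240508))
clamp [0.5147 0.1444] -10.52 0.0 (np.int64(2985), np.float64(0.0008382110252170213))
bar deg -45.98425277021719 top [0.01331524 0.30630843]
pin [ 0.6291 -0.3053  1.2975  0.0465] 74.34 (191, np.float64(0.001093951585657527))
clamp [0.5151 0.1448] -10.56 -0.0001 (np.int64(5274), np.float64(0.0010197095228600033))
bar deg -45.747986571092504 top [0.01304969 0.30630843]
pin [ 0.6302 -0.3057  1.298   0.0467] 74.37 (631, np.float64(0.0009902202096873387))
```

```bash
cat > h.py <<'E'
import numpy as np
from cell import env
from scipy.spatial.transform import Rotation as R
C=(.516,.1447,-10.5)
def cw(x,y,z,C=C):
    a=np.radians(C[2]);return np.array([C[0]+np.cos(a)*x-np.sin(a)*y,C[1]+np.sin(a)*x+np.cos(a)*y,z])
def wc(p,C=C):
    a=np.radians(-C[2]);d=np.array(p)-[C[0],C[1],0];return np.array([np.cos(a)*d[0]-np.sin(a)*d[1],np.sin(a)*d[0]+np.cos(a)*d[1],d[2]])
def go(p,yaw=None):
    o=env.get_obs();r=R.from_euler("xyz",o["tool_rot"],degrees=True)
    print("units",(r.inv().apply(np.array(p)-o["tool_pos"])/.02).round(2), "turn",None if yaw is None else round(-(yaw-o["tool_rot"][2])/45,3),
     "rot",o["tool_rot"].round(2),"clamp xyz",wc(o["tool_pos"]).round(4),"F",o["force"].round(1),"t",o["time_s"],"w",o["grip_width"],o["grasp_force"])
E
python3 -m jog '[[0,0,0,-0.8,-0.146],[0,0,0,-0.8,-0.146],[0,0,0,-0.8,-0.146],[0,0,0,-0.8,-0.146],[0,0,0,-0.8,-0.146],[0,0,0,-0.8,-0.146],[0,0,0,-0.8,-0.146],[0,0,0,-0.8,-0.146],[0,0,0,0,0],[0,0,0,0,0]]' 20
python3 -c "
from h import *
go(cw(.049,0,.33),79.5)"
```

```text
time_s: 0.98
tool_pos: [0.2932, -0.5804, 0.3678]
tool_rot: [179.9, 0.1, 79.2]
force: [0.4, -1.1, -1.0]
grip_width: 0.0283
grasp_force: 0.0
units [37.72  6.58  1.86] turn -0.007 rot [1.7995e+02 5.0000e-02 7.9180e+01] clamp xyz [-0.0869 -0.7536  0.3678] F [ 0.4 -1.1 -1. ] t 0.9833 w 0.02833711349350035 0.0
```

```bash
python3 -m jog '[[0,0.95,0.5,0,0],[0,0.95,0.5,0,0],[0,0.95,0.5,0,0],[0,0.95,0.5,0,0],[0,0.95,0.5,0,0],[0,0.95,0.5,0,0],[0,0.95,0.5,0,0],[0,0.95,0.5,0,0],[0,0.95,0.5,0,0],[0,0.95,0.5,0,0],[0,0.95,0.5,0,0],[0,0.95,0.5,0,0]]'
python3 -m jog '[[0,1,0,0,0],[0,1,0,0,0],[0,1,0,0,0],[0,1,0,0,0],[0,1,0,0,0],[0,1,0,0,0],[0,1,0,0,0],[0,1,0,0,0],[0,1,0,0,0],[0,1,0,0,0],[0,1,0,0,0],[0,1,0,0,0]]' 
python3 -m jog '[[0,1,0,0,0],[0,1,0,0,0],[0,1,0,0,0],[0,1,0,0,0],[0,1,0,0,0],[0,1,0,0,0],[0,1,0,0,0],[0,1,0,0,0],[0,1,0,0,0],[0,1,0,0,0],[0,0.5,0,0,0],[0,0,0,0,0]]' 
python3 -c "
from h import *
go(cw(.049,0,.32),79.5)"
```

```text
time_s: 1.98
tool_pos: [0.4532, -0.377, 0.3655]
tool_rot: [-179.9, -0.1, 79.2]
force: [0.4, 0.2, 0.1]
grip_width: 0.0006
grasp_force: 0.0
time_s: 2.98
tool_pos: [0.4968, -0.1413, 0.3657]
tool_rot: [-179.9, -0.0, 79.2]
force: [-0.2, 0.2, -0.7]
grip_width: 0.0006
grasp_force: 0.0
time_s: 3.98
tool_pos: [0.5355, 0.0668, 0.3662]
tool_rot: [-179.9, -0.0, 79.5]
force: [-0.0, 0.4, -0.3]
grip_width: 0.0005
grasp_force: 0.0
units [3.65 0.79 2.31] turn 0.001 rot [-1.7987e+02 -4.0000e-02  7.9530e+01] clamp xyz [ 0.0334 -0.073   0.3662] F [-0.   0.4 -0.3] t 3.9833 w 0.0004530658681507708 0.0
```

```bash
python3 -m jog '[[0,0.9,0.2,0,0],[0,0.9,0.2,0,0],[0,0.9,0.2,0,0],[0,0.95,0.2,0,0],[0,0,0,0.5,0],[0,0,0,0.5,0],[0,0,0,0.5,0],[0,0,0,0.5,0],[0,0,0,0.4,0],[0,0,0,0.3,0],[0,0,0,0.3,0],[0,0,0,0,0]]'
python3 -c "
from h import *
go(cw(.049,0,.304),79.5)"
```

```text
time_s: 4.98
tool_pos: [0.5649, 0.1321, 0.3062]
tool_rot: [-179.9, 0.1, 79.3]
force: [-0.5, 0.4, 0.2]
grip_width: 0.0005
grasp_force: 0.0
units [ 0.17 -0.07  0.11] turn -0.004 rot [-1.7991e+02  6.0000e-02  7.9330e+01] clamp xyz [ 0.0503 -0.0034  0.3062] F [-0.5  0.4  0.2] t 4.9833 w 0.0004572757522615661 0.0
```

```bash
python3 -m jog '[[0,0.15,-0.43,0.49,0],[0,0,-0.43,0.49,0],[0,0,-0.43,0.49,0],[0,0,-0.43,0.49,0],[0,0,-0.43,0.49,0],[0,0,0,0,0]]'
python3 -c "
from h import *
go(cw(-.022,0,.196),79.5)"
```

```text
time_s: 5.48
tool_pos: [0.5221, 0.144, 0.2577]
tool_rot: [-179.9, 0.1, 79.4]
force: [-1.1, 0.2, -0.2]
grip_width: 0.0005
grasp_force: 0.0
units [-0.02 -1.41  3.09] turn -0.002 rot [-1.7994e+02  7.0000e-02  7.9420e+01] clamp xyz [0.0062 0.0004 0.2577] F [-1.1  0.2 -0.2] t 5.4833 w 0.0005331159755589804 0.0
```

```bash
python3 -m jog '[[0,0,-0.25,0.5,0],[0,0,-0.25,0.5,0],[0,0,-0.25,0.5,0],[0,0,-0.22,0.5,0],[0,0,-0.22,0.5,0],[0,0,-0.22,0.5,0],[0,0,0,0,0]]'
python3 -m jog '[[0,0,-0.22,0.5,0],[0,0,-0.22,0.5,0],[0,0,-0.2,0.5,0],[0,0,-0.2,0.5,0],[0,0,0,0,0]]'
python3 - <<'E'
from h import *
from cell import read_camera
import cv2
go(cw(-.047,0,.132),79.5)
c=read_camera("side");cv2.imwrite("pics/side1.png",cv2.resize(c["color"][80:240,210:400,::-1],(712,600)))
E
```

```text
time_s: 6.07
tool_pos: [0.4939, 0.1486, 0.196]
tool_rot: [-179.8, 0.1, 79.4]
force: [-1.4, -0.5, 0.2]
grip_width: 0.0006
grasp_force: 0.0
time_s: 6.48
tool_pos: [0.4769, 0.1518, 0.156]
tool_rot: [-179.8, 0.1, 79.4]
force: [-0.8, 1.4, -0.5]
grip_width: 0.0004
grasp_force: 0.0
units [ 0.01 -0.36  1.2 ] turn -0.002 rot [-1.7975e+02  1.0000e-01  7.9400e+01] clamp xyz [-0.0397 -0.0002  0.156 ] F [-0.8  1.4 -0.5] t 6.4833 w 0.00035893549508676434 0.0
```

View pics/side1.png

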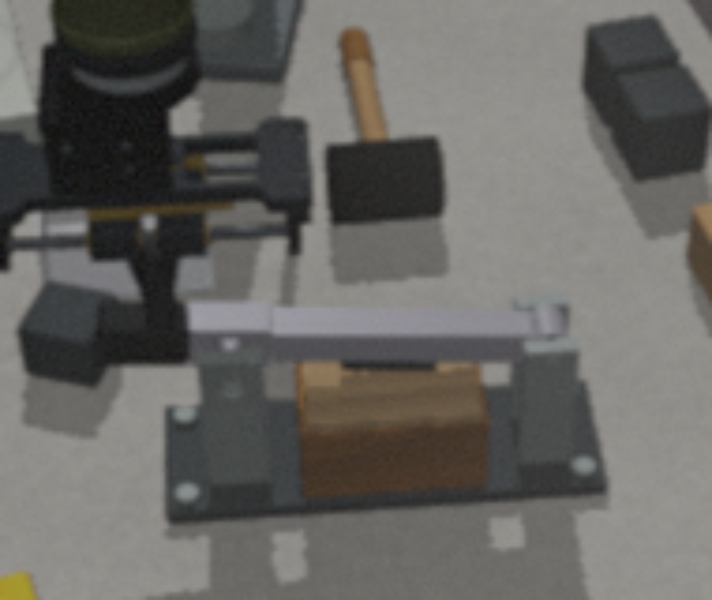

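The fingers are on the grip (about (150,320) in the crop) and the bar is nearly level, a few degrees up. Pressing on gently to the stop.

```bash
python3 -m jog '[[0,0,-0.1,0.3,0],[0,0,-0.1,0.3,0],[0,0,-0.1,0.3,0],[0,0,-0.05,0.2,0],[0,0,0,0,0]]'
python3 -m jog '[[0,0,0,0.1,0],[0,0,0,0.1,0],[0,0,0,0,0]]'
python3 -m jog '[[0,0,0,0.1,0],[0,0,0,0,0]]'
python3 -m jog '[[0,0,0,0.1,0],[0,0,0,0,0]]'
```

```text
time_s: 6.95
tool_pos: [0.4716, 0.1532, 0.1354]
tool_rot: [-179.9, 0.0, 79.4]
force: [-0.0, -0.3, -0.1]
grip_width: 0.0001
grasp_force: 0.0
time_s: 7.2
tool_pos: [0.4724, 0.1534, 0.1325]
tool_rot: [-180.0, 0.0, 79.4]
force: [0.4, 0.2, 0.1]
grip_width: 0.0005
grasp_force: 0.0
time_s: 7.37
tool_pos: [0.4726, 0.1534, 0.1323]
tool_rot: [-180.0, 0.1, 79.4]
force: [-5.9, -1.7, 15.2]
grip_width: 0.0003
grasp_force: 7.5
time_s: 7.53
tool_pos: [0.4726, 0.1535, 0.1322]
tool_rot: [-180.0, 0.1, 79.4]
force: [-11.5, -2.8, 28.9]
grip_width: 0.0002
grasp_force: 14.4
```

```bash
python3 -m jog '[[0,0,0,-0.5,0],[0,0,0,-1,0],[0,0,0,-1,0],[0,0,0,-1,0],[0,0,0,-1,0],[0,0,0,0,0.112],[0.5,-0.5,0,0,0],[0.5,-1,0,0,0]]'
python3 -c "
from h import *
go([.6257,-.3209,.16],74.35)"
```

```text
time_s: 8.2
tool_pos: [0.4648, 0.1265, 0.2191]
tool_rot: [179.9, -0.1, 74.5]
force: [0.9, 0.5, -0.6]
grip_width: 0.0073
grasp_force: 0.0
units [-19.42  13.72   2.92] turn 0.004 rot [ 1.7994e+02 -1.3000e-01  7.4540e+01] clamp xyz [-0.0471 -0.0272  0.2191] F [ 0.9  0.5 -0.6] t 8.2 w 0.007308957864171816 0.0
```

```bash
python3 -m jog '[[0.5,-0.95,0.65,0,0],[0.5,-0.95,0.65,0,0],[0.5,-0.95,0.65,0,0],[0.5,-0.95,0.65,0,0],[0.5,-0.95,0.65,0,0],[0.5,-0.95,0.65,0,0],[0.5,-0.95,0.65,0,0],[0.5,-0.95,0.65,0,0],[0.5,-0.95,0.65,0,0],[0.5,-0.95,0.65,0,0],[0.5,-0.95,0.65,0,0],[0.5,-0.95,0.65,0,0]]'
python3 -m jog '[[0.5,-0.95,0.7,0.3,0],[0.5,-0.95,0.7,0.3,0],[0.5,-0.95,0.7,0.3,0],[0.5,-0.95,0.7,0.3,0],[0.5,-0.95,0.7,0.3,0],[0.5,-0.95,0.7,0.3,0],[0.5,-0.95,0.7,0.3,0],[0.5,-0.9,0.7,0.3,0],[0.5,0,0,0.3,0],[0.5,0,0,0,0],[0.5,0,0,0,0]]'
cat > wr.py <<'E'
import sys
from h import *
from fit import *
from cell import read_camera
import cv2
def cloud():
    o=env.get_obs();c=read_camera("wrist")
    r=R.from_euler("xyz",o["tool_rot"],degrees=True).as_matrix()
    D=c["range_z"];K=c["mtx"];T=c["T_tool_cam"]
    v,u=np.mgrid[:480,:640]
    P=np.stack([(u-K[0,2])/K[0,0]*D,(v-K[1,2])/K[1,1]*D,D],-1)[D>0]
    P=(P@T[:3,:3].T+T[:3,3])@r.T+o["tool_pos"]
    return P,c
E
python3 - <<'E'
from wr import *
P,c=cloud();cv2.imwrite("pics/w1.png",c["color"][:,:,::-1])
r=fitpin(P,[.63,-.3055],np.radians(74.35));print("pin",r[0].round(4),np.degrees(r[0][2]).round(2),r[1:])
v=r[0];go([v[0]-.016*np.cos(v[2]),v[1]-.016*np.sin(v[2]),.045],np.degrees(v[2]))
E
```

```text
time_s: 9.2
tool_pos: [0.5533, -0.1385, 0.2183]
tool_rot: [180.0, 0.0, 74.3]
force: [0.2, 1.1, 0.3]
grip_width: 0.0438
grasp_force: 0.0
time_s: 10.12
tool_pos: [0.6198, -0.3119, 0.1637]
tool_rot: [-179.9, -0.1, 74.4]
force: [-0.1, 0.5, 0.9]
grip_width: 0.0434
grasp_force: 0.0
pin [ 0.63   -0.3048  1.2967  0.0476] 74.3 (4461, np.float64(0.00043080034505739266))
units [-0.36  0.38  5.97] turn 0.002 rot [-1.7997e+02 -6.0000e-02  7.4410e+01] clamp xyz [ 0.1856 -0.4294  0.1645] F [-0.3 -0.8  0.7] t 10.1667 w 0.04345607171351643 0.0
```

View pics/w1.png

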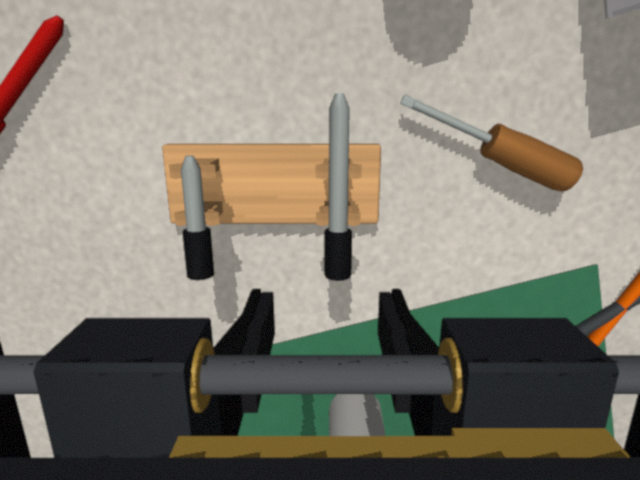

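The wrist view shows the long pin centred (tip (339,97), handle (338,255)) and the short pin on the left. The fits agree within 1 mm. The glue bottle shows at (350,410), so I'll check its clearance first.

```bash
python3 - <<'E'
import numpy as np
from fit import loc
for n in("side","scene"):
    P=np.load(f"pics/{n}P.npy").reshape(-1,3);L=loc(P,.630,-.305,np.radians(74.3))
    g=(L[:,2]>.06)&(L[:,2]<.13)&(L[:,0]<-.03)&(L[:,0]>-.25)&(abs(L[:,1])<.15);print(n,g.sum(),L[g].min(0),L[g].max(0))
E
python3 -m jog '[[0.5,-0.36,0.38,0,0],[0.5,0,0,0.8,0],[0.5,0,0,0.8,0],[0.5,0,0,0,0]]'
```

```text
side 613 [-0.19338979 -0.0374245   0.06018227] [-0.15174055  0.00410013  0.11582234]
scene 236 [-0.182779   -0.03757339  0.06000103] [-0.14516436  0.00498893  0.11721176]
time_s: 10.5
tool_pos: [0.624, -0.3199, 0.13]
tool_rot: [-179.7, -0.1, 74.4]
force: [0.1, 0.5, -0.8]
grip_width: 0.0437
grasp_force: 0.0
```

```bash
python3 -m jog '[[0.5,0,0.05,0.8,0],[0.5,0,0,0.8,0],[0.5,0,0,0.8,0],[0.5,0,0,0.8,0],[0.5,0,0,0.6,0],[0.5,0,0,0.4,0],[0.5,0,0,0,0],[0.5,0,0,0,0]]'
python3 -m jog '[[0,0,0,0,0],[0,0,0,0,0],[0,0,0,0,0],[0,0,0,0,0],[0,0,0,0,0],[0,0,0,0,0]]' 30
python3 -c "
from h import *
go([.6257,-.3202,.045],74.3)"
```

```text
time_s: 11.17
tool_pos: [0.6266, -0.322, 0.049]
tool_rot: [180.0, 0.0, 74.3]
force: [-0.5, -0.4, 0.3]
grip_width: 0.043
grasp_force: 0.0
time_s: 11.67
tool_pos: [0.6255, -0.3223, 0.0488]
tool_rot: [-179.9, 0.0, 74.3]
force: [-4.3, 0.3, 3.9]
grip_width: 0.0171
grasp_force: 29.9
units [ 0.11 -0.02  0.19] turn 0.0 rot [-1.7989e+02  3.0000e-02  7.4310e+01] clamp xyz [ 0.1927 -0.4393  0.0488] F [-4.3  0.3  3.9] t 11.6667 w 0.0170617779875506 29.916986525058746
```

```bash
python3 -m jog '[[0,0,0,-0.5,0],[0,0,0,-1,0],[0,0,0,-1,0],[0,0,0,-1,0],[0,0,0,-1,0],[0,0,0,-1,-0.058],[0,0,0,0,-0.058],[0,0,0,0,0],[0,0,0,0,0]]'
python3 - <<'E'
from wr import *
go(cw(0,-.155,.16),79.5)
P,c=cloud();o=env.get_obs()
# pin in tool frame (x,y,yaw rel)
p=o["tool_pos"];a=np.radians(o["tool_rot"][2])
P2=P.copy();P2[:,2]-=p[2]-.047
r=fitpin(P2,[p[0]+.016*np.cos(a),p[1]+.016*np.sin(a)],a);v=r[0]
print("pin rel tool: shoulder",(R.from_euler("xyz",o["tool_rot"],degrees=True).inv().apply([v[0]-p[0],v[1]-p[1],v[3]-.047])).round(4),"yaw",np.degrees(v[2]-a),r[1:])
d=P2-[v[0],v[1],0];t=d[:,0]*np.cos(v[2])+d[:,1]*np.sin(v[2]);s=-d[:,0]*np.sin(v[2])+d[:,1]*np.cos(v[2])
for lo in (.015,.03,.045,.06):
    g=(t>lo)&(t<lo+.012)&(abs(s)<.003)&(P2[:,2]>.03);print(lo,g.sum(),np.median(P2[g,2])-.006-.047)
E
```

```text
time_s: 12.42
tool_pos: [0.6266, -0.3221, 0.1588]
tool_rot: [180.0, 0.0, 79.5]
force: [0.3, 0.7, -1.6]
grip_width: 0.0171
grasp_force: 29.9
units [14.19 -9.69 -0.07] turn -0.0 rot [179.96   0.    79.48] clamp xyz [ 0.1938 -0.4388  0.1588] F [ 0.3  0.7 -1.6] t 12.4167 w 0.017101324737270957 29.898753762245178
pin rel tool: shoulder [0.0168 0.0007 0.0008] yaw 0.929303687140364 (11414, np.float64(0.0003489266282789313))
0.015 1135 0.0003469378010511129
0.03 616 -0.0010376224025350558
0.045 678 -0.0009315832030904539
0.06 752 -0.0009173317750216722
```

```bash
python3 -m jog '[[0,0.95,-0.65,0,0],[0,0.95,-0.65,0,0],[0,0.95,-0.65,0,0],[0,0.95,-0.65,0,0],[0,0.95,-0.65,0,0],[0,0.95,-0.65,0,0],[0,0.95,-0.65,0,0],[0,0.95,-0.65,0,0],[0,0.95,-0.65,0,0],[0,0.95,-0.65,0,0],[0,0.95,-0.65,0,0],[0,0.95,-0.65,0,0]]'
python3 -m jog '[[0,0.95,-0.65,0,0],[0,0.95,-0.65,0,0],[0,0.95,-0.6,0,0],[0,0,0,0.7,0],[0,0,0,0.7,0],[0,0,0,0.7,0],[0,0,0,0.7,0],[0,0,0,0,0],[0,0,0,0,0]]'
cat > meas.py <<'E'
from wr import *
P,c=cloud();o=env.get_obs();p=o["tool_pos"];a=np.radians(o["tool_rot"][2])
go(cw(0,-.14,.101),79.5)
cv2.imwrite(f"pics/w_{o['time_s']:.1f}.png",c["color"][:,:,::-1])
P2=P.copy();P2[:,2]-=p[2]-.047
v,n,e=fitpin(P2,[p[0]+.016*np.cos(a),p[1]+.016*np.sin(a)],a)
pa=[v[0],v[1],v[3]-.047+p[2]]
tip=[pa[0]+.082*np.cos(v[2]),pa[1]+.082*np.sin(v[2]),pa[2]]
L=loc(P,C[0],C[1],np.radians(C[2]))
print("shoulder(clamp)",wc(pa).round(4),"tip",wc(tip).round(4),"yaw rel clamp y",np.degrees(v[2])-90-C[2],n,e)
# fork from wrist: near ear points top z .12
g=(abs(L[:,2]-.12)<.004)&(abs(L[:,0])<.035)&(L[:,1]>-.04)&(L[:,1]<-.014)
print("near ear top",g.sum(),"x",np.percentile(L[g,0],[1,99]).round(4),"y",np.percentile(L[g,1],[1,99]).round(4),"z",np.median(L[g,2]))
g=(L[:,2]<.115)&(L[:,2]>.03)&(abs(L[:,0])<.035)&(abs(L[:,1]+.027)<.006)
if g.any(): print("near face",g.sum(),"x",np.percentile(L[g,0],[1,99]).round(4),"y",np.median(L[g,1]))
# top of bar
g=(L[:,2]>.105)&(L[:,2]<.125)&(L[:,0]>.03)&(L[:,0]<.15)&(abs(L[:,1])<.03)
if g.any(): print("bar y",np.percentile(L[g,1],[1,99]).round(4))
E
python3 meas.py; ls pics
```

```text
time_s: 13.47
tool_pos: [0.5132, -0.0685, 0.1577]
tool_rot: [-179.9, -0.0, 79.5]
force: [0.5, -0.4, -0.9]
grip_width: 0.0171
grasp_force: 29.9
time_s: 14.22
tool_pos: [0.4863, -0.0065, 0.1016]
tool_rot: [-179.8, -0.0, 79.5]
force: [0.9, 0.5, -0.1]
grip_width: 0.017
grasp_force: 29.9
units [0.7  0.04 0.07] turn 0.001 rot [-1.7996e+02 -1.0000e-02  7.9520e+01] clamp xyz [-0.0008 -0.154   0.1025] F [ 0.3 -0.6 -0.8] t 14.2667 w 0.017159796813266702 29.896884262561798
shoulder(clamp) [-0.0015 -0.1374  0.1002] tip [-0.0027 -0.0555  0.1002] yaw rel clamp y 0.8552073076703834 11409 0.00035862126481105844
crop1.png
scene0.npz
scene0.png
sceneP.npy
side0.npz
side0.png
side1.png
sideP.npy
w1.png
w_14.3.png
wrist0.npz
wrist0.pngTraceback (most recent call last):
  File "meas.py", line 13, in <module>
    print("near ear top",g.sum(),"x",np.percentile(L[g,0],[1,99]).round(4),"y",np.percentile(L[g,1],[1,99]).round(4),"z",np.median(L[g,2]))
                                     ~~~~~~~~~~~~~^^^^^^^^^^^^^^^
    return _quantile_unchecked(
        a, q, axis, out, overwrite_input, method, keepdims, weights)
    return _ureduce(a,
                    func=_quantile_ureduce_func,
    ...<5 lines>...
                    overwrite_input=overwrite_input,
                    method=method)
    r = func(a, **kwargs)
    result = _quantile(arr,
                       quantiles=q,
    ...<2 lines>...
                       out=out,
                       weights=wgt)
    slices_having_nans = np.isnan(arr[-1, ...])
                                  ~~~^^^^^^^^^
IndexError: index -1 is out of bounds for axis 0 with size 0
```

View pics/w_14.3.png

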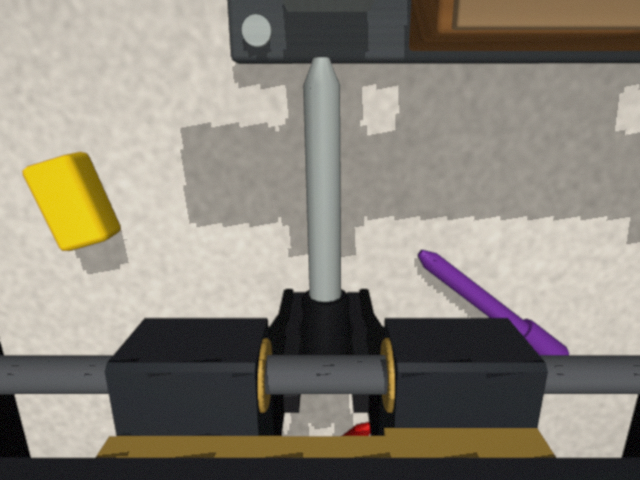

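```bash
cat > m2.py <<'E'
from wr import *
# refit clamp (arm may shadow) using side+scene+wrist now, printing each
import numpy as np
P,c=cloud()
L=loc(P,C[0],C[1],np.radians(C[2]))
g=(L[:,0]>-.08)&(L[:,0]<.08)&(L[:,1]>-.045)&(L[:,1]<.06)&(L[:,2]>.02)
print(g.sum(), L[g].min(0) if g.any() else "")
for lo in np.arange(.02,.16,.01):
    h=g&(L[:,2]>lo)&(L[:,2]<=lo+.01)
    if h.sum()>20:print(round(lo,2),h.sum(),np.percentile(L[h,0],[2,98]).round(4),np.percentile(L[h,1],[2,98]).round(4))
for n in("side","scene"):
    c=read_camera(n);D=c["range_z"];K=c["mtx"];T=c["world_from_camera"];v,u=np.mgrid[:480,:640]
    Q=np.stack([(u-K[0,2])/K[0,0]*D,(v-K[1,2])/K[1,1]*D,D],-1)[D>0]@T[:3,:3].T+T[:3,3]
    cv2.imwrite(f"pics/{n}2.png",c["color"][:,:,::-1])
E
python3 m2.py
```

```text
6005 [-0.02026909 -0.04499988  0.02003573]
0.02 592 [-0.0191  0.0536] [-0.045  -0.0255]
0.03 630 [-0.0192  0.0408] [-0.0446 -0.0268]
0.04 223 [0.0394 0.0653] [-0.045  -0.0281]
0.05 239 [0.0395 0.0698] [-0.045  -0.0305]
0.06 245 [0.0395 0.0754] [-0.045  -0.0324]
0.07 1674 [0.0398 0.0788] [-0.0449 -0.0344]
0.08 2402 [0.0454 0.0793] [-0.0441 -0.0357]
```

Run:
```python
from wr import *
P,c=cloud()
L=loc(P,C[0],C[1],np.radians(C[2]))
g=(L[:,2]>.018)&(L[:,2]<.05)&(abs(L[:,1]+.027)<.004)&(L[:,0]<.03)
print("ear",g.sum(),np.percentile(L[g,0],[0.5,2,98,99.5]).round(4),np.median(L[g,1]).round(4))
g=(abs(L[:,2]-.012)<.003)&(L[:,0]<.15)&(L[:,0]>-.08)&(L[:,1]>-.06)
print("plate",g.sum(),np.percentile(L[g,0],[.3,2]).round(4),np.percentile(L[g,1],[.3,2]).round(4),np.median(L[g,2]))
g=(abs(L[:,0])<.1)&(abs(L[:,1]+.1)<.03)&(L[:,2]<.03);print("table z",np.median(L[g,2]).round(4))
```

```text
ear 922 [-0.0367 -0.0326  0.0189  0.0195] -0.0272
plate 11939 [-0.0496 -0.0476] [-0.0499 -0.0498] 0.01265278581058496
table z 0.0008
```

```bash
sed -i '/near ear top/s/^/if g.any(): /' meas.py; python3 -m jog '[[0,0,0.065,-0.03,0.019],[0,0.5,0,0,0],[0,0.4,0,0,0],[0,0,0,0,0],[0,0,0,0,0]]'
python3 meas.py
```

```text
time_s: 14.88
tool_pos: [0.4923, 0.0119, 0.1032]
tool_rot: [180.0, -0.0, 78.8]
force: [0.1, 0.7, -1.1]
grip_width: 0.0173
grasp_force: 29.9
units [-0.22 -0.04  0.11] turn -0.016 rot [-1.800e+02  1.000e-02  7.876e+01] clamp xyz [ 0.0009 -0.1356  0.1031] F [-0.5 -0.1 -0.3] t 14.9333 w 0.01737085136892923 29.89681452512741
shoulder(clamp) [ 0.0012 -0.1183  0.1018] tip [ 0.001  -0.0363  0.1018] yaw rel clamp y 0.15641933222197224 11415 0.0003614660932344891
near ear top 2356 x [-0.0199  0.0193] y [-0.0274 -0.0241] z 0.1206599429951732
near face 3844 x [-0.0198  0.0193] y -0.027166554325901142
```

```bash
python3 -m jog '[[0,0,-0.06,0.055,0],[0,0,0,0,0],[0,0.3,-0.004,0,0],[0,0.3,-0.004,0,0],[0,0.3,-0.004,0,0],[0,0.3,-0.004,0,0],[0,0,0,0,0]]'
python3 meas.py
```

```text
time_s: 15.52
tool_pos: [0.4956, 0.0366, 0.1022]
tool_rot: [180.0, -0.1, 78.8]
force: [0.1, -0.3, -0.8]
grip_width: 0.0171
grasp_force: 29.9
units [-1.46  0.03  0.05] turn -0.016 rot [ 1.80e+02 -2.00e-02  7.88e+01] clamp xyz [-0.0003 -0.1109  0.1021] F [ 0.7  1.1 -1.8] t 15.5667 w 0.01713908885245602 29.897084534168243
shoulder(clamp) [ 0.     -0.0925  0.1007] tip [-0.0002 -0.0105  0.1007] yaw rel clamp y 0.15694059746606115 10066 0.0003600244700902623
near ear top 6489 x [-0.0199  0.0193] y [-0.0271 -0.0153] z 0.12079850034807965
near face 651 x [-0.0059  0.0056] y -0.03019189032411814
bar y [-0.0132  0.0013]
```

The tip is inside the near ear without any force and well aligned. Feeding on.

```bash
python3 -m jog '[[0,0.35,-0.005,0,0],[0,0.35,-0.005,0,0],[0,0.35,-0.005,0,0],[0,0.35,-0.005,0,0],[0,0,0,0,0]]'
python3 -m jog '[[0,0.3,-0.004,0,0],[0,0.3,-0.004,0,0],[0,0.3,-0.004,0,0],[0,0.3,-0.004,0,0],[0,0,0,0,0]]'
python3 meas.py
```

```text
time_s: 15.98
tool_pos: [0.5007, 0.0643, 0.1022]
tool_rot: [180.0, -0.1, 78.8]
force: [-0.6, -0.1, -0.9]
grip_width: 0.0172
grasp_force: 29.9
time_s: 16.4
tool_pos: [0.505, 0.0875, 0.1022]
tool_rot: [180.0, -0.1, 78.8]
force: [0.6, -0.4, -0.5]
grip_width: 0.0169
grasp_force: 29.9
units [-4.04  0.07  0.05] turn -0.016 rot [ 1.800e+02 -2.000e-02  7.877e+01] clamp xyz [-0.0003 -0.0591  0.1021] F [ 0.6 -0.6 -0.5] t 16.45 w 0.01718528769866428 29.896909296512604
shoulder(clamp) [ 0.0003 -0.0264  0.1156] tip [1.000e-04 5.560e-02 1.156e-01] yaw rel clamp y 0.11779919819110773 16593 0.002174748412229262
near ear top 5058 x [-0.0199  0.0193] y [-0.0271 -0.0149] z 0.12071775113843977
near face 1 x [-0. -0.] y -0.03291574626824508
bar y [-0.0125  0.0129]
```

```bash
python3 -m jog '[[0,0.3,-0.004,0,0],[0,0.3,-0.004,0,0],[0,0.05,0,0,0],[0,0,0,0,0]]'
python3 -m jog '[[0,0.06,0,0,0],[0,0,0,0,0]]'
python3 -m jog '[[0,0.06,0,0,0],[0,0,0,0,0]]'
```

```text
time_s: 16.78
tool_pos: [0.5073, 0.0992, 0.1021]
tool_rot: [180.0, -0.0, 78.8]
force: [-0.0, -0.3, -1.1]
grip_width: 0.017
grasp_force: 29.9
time_s: 16.95
tool_pos: [0.5075, 0.0996, 0.102]
tool_rot: [-180.0, 0.0, 78.7]
force: [0.3, -0.2, -0.1]
grip_width: 0.0168
grasp_force: 29.9
time_s: 17.12
tool_pos: [0.5078, 0.1008, 0.102]
tool_rot: [180.0, 0.0, 78.7]
force: [0.4, -0.0, -1.4]
grip_width: 0.0171
grasp_force: 29.9
```

```bash
python3 -m jog '[[0,0.06,0,0,0],[0,0,0,0,0]]'
python3 -m jog '[[0,0.06,0,0,0],[0,0,0,0,0]]'
```

```text
time_s: 17.28
tool_pos: [0.508, 0.1021, 0.1021]
tool_rot: [180.0, -0.0, 78.7]
force: [0.9, -0.0, -1.2]
grip_width: 0.0173
grasp_force: 29.9
time_s: 17.45
tool_pos: [0.508, 0.1023, 0.1019]
tool_rot: [-180.0, 0.1, 78.7]
force: [-0.8, -1.8, 1.0]
grip_width: 0.017
grasp_force: 29.9
```

```bash
python3 -m jog '[[0,0.06,0,0,0],[0,0,0,0,0]]'
python3 -m jog '[[0,0.05,0,0,0],[0,0,0,0,0]]'
python3 - <<'E'
from wr import *
go(cw(0,-.043,.1))
P,c=cloud();cv2.imwrite("pics/w5.png",c["color"][:,:,::-1])
E
```

```text
time_s: 17.62
tool_pos: [0.508, 0.1023, 0.1019]
tool_rot: [-179.9, 0.2, 78.6]
force: [-1.9, -5.5, 2.0]
grip_width: 0.0171
grasp_force: 29.9
time_s: 17.78
tool_pos: [0.5081, 0.1024, 0.1019]
tool_rot: [-179.9, 0.3, 78.6]
force: [-2.7, -7.4, 3.3]
grip_width: 0.0168
grasp_force: 29.9
units [0.   0.01 0.09] turn None rot [-179.93    0.27   78.6 ] clamp xyz [-1.000e-04 -4.300e-02  1.019e-01] F [-2.7 -7.4  3.3] t 17.7833 w 0.016815126417039205 29.897946417331696
```

View pics/w5.png

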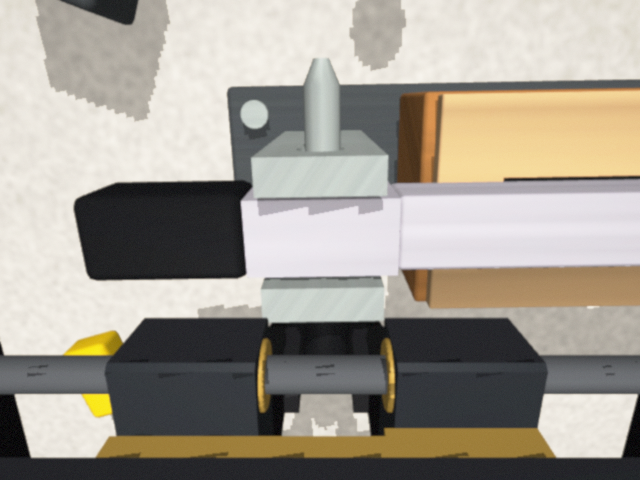

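The pin passes the near ear, the bar and the far ear (tip at (320,60)), and the TCP sits exactly at the depth where the shoulder meets the ear, with 7 N of contact. Releasing.

```bash
python3 -m jog '[[0.3,0,0,0,0],[0.5,0,0,0,0],[0.5,0,0,0,0],[0.5,0,0,0,0],[0.5,0,0,0,0]]'
python3 -m jog '[[0.5,0,0,-0.3,0],[0.5,0,0,-0.5,0],[0.5,0,0,-0.8,0],[0.5,0,0,-0.8,0],[0.5,0,0,-0.8,0],[0.5,0,0,-0.8,0],[0.5,-0.5,0,-0.5,0],[0.5,-1,0,0,0],[0.5,-1,0,0,0],[0.5,-1,0,0,0],[0.5,-1,0,0,0],[0.5,-0.5,0,0,0]]'
python3 -m jog '[[0.5,-1,0,0,0],[0.5,-1,0,0,0],[0.5,-1,0,0,0],[0.5,-1,0,0,0],[0.5,0,0,0,0],[0.5,0,0,0,0]]'
python3 - <<'E'
from cell import read_camera
import cv2,numpy as np
a=read_camera("side")["color"][:,:,::-1];b=read_camera("scene")["color"][:,:,::-1]
m=np.hstack([cv2.resize(a[110:230,235:395],(400,300),interpolation=2),cv2.resize(b[210:390,240:440],(400,300),interpolation=2)])
n=np.hstack([cv2.resize(a,(400,300)),cv2.resize(b,(400,300))])
cv2.imwrite("pics/end.png",np.vstack([m,n]))
E
```

```text
time_s: 18.25
tool_pos: [0.5087, 0.106, 0.1021]
tool_rot: [180.0, -0.0, 78.7]
force: [1.0, -0.0, -0.4]
grip_width: 0.04
grasp_force: 0.0
time_s: 19.25
tool_pos: [0.4889, 0.0048, 0.1931]
tool_rot: [179.9, 0.1, 78.5]
force: [-1.3, -0.2, -0.5]
grip_width: 0.0436
grasp_force: 0.0
time_s: 19.75
tool_pos: [0.4736, -0.0715, 0.1926]
tool_rot: [180.0, -0.0, 78.6]
force: [1.1, 0.8, 0.3]
grip_width: 0.0433
grasp_force: 0.0
```

View pics/end.png

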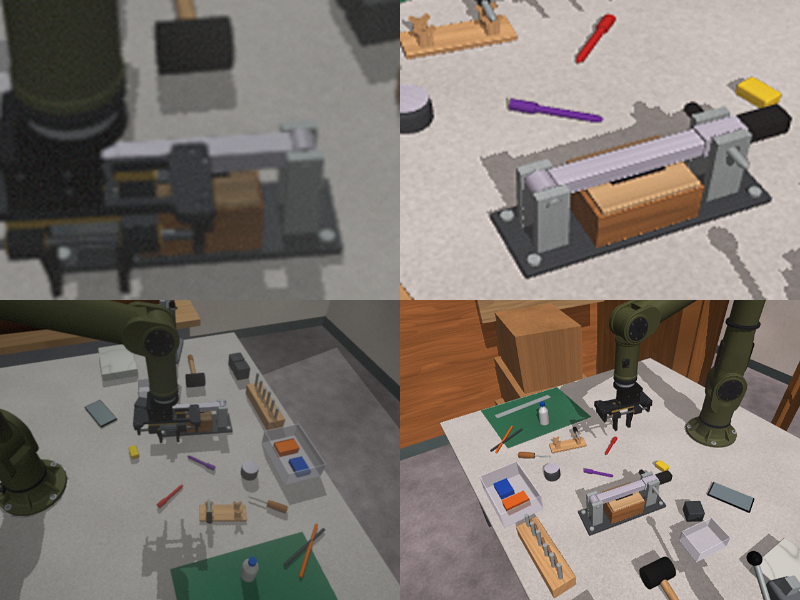

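The bar is level, the pin tip stands out of the far ear at about (740,160), and the rack still holds the short pin. One last numeric check that the handle is seated.

Run:
```python
from wr import *
P,c=cloud();L=loc(P,C[0],C[1],np.radians(C[2]))
g=(abs(L[:,0])<.012)&(L[:,2]>.085)&(L[:,2]<.113)
h=g&(L[:,1]<-.028)&(L[:,1]>-.1);t=g&(L[:,1]>.028)&(L[:,1]<.1)
for n,k in(("handle",h),("tip",t)):print(n,k.sum(),np.percentile(L[k],[1,99],axis=0).round(4).tolist() if k.any() else "")
Ps=[]
c=read_camera("scene");D=c["range_z"];K=c["mtx"];T=c["world_from_camera"];v,u=np.mgrid[:480,:640]
Q=np.stack([(u-K[0,2])/K[0,0]*D,(v-K[1,2])/K[1,1]*D,D],-1)[D>0]@T[:3,:3].T+T[:3,3]
L=loc(Q,C[0],C[1],np.radians(C[2]));k=(abs(L[:,0])<.012)&(L[:,2]>.085)&(L[:,2]<.113)&(L[:,1]>.028)&(L[:,1]<.1)
print("tip scene",k.sum(),L[k].max(0))
```

```text
handle 0 
tip 0 
tip scene 72 [0.00636466 0.05604786 0.11254441]
```

```bash
python3 -c "
from cell import env
print(env.sign_off())"
```

```text
the job is handed in; nothing more can be done
None
```

The bar is pressed down to its stop and the long pin is through both ears with its handle against the near ear (tip measured at 56 mm, 55 mm expected); I released it, left the short pin in the rack, and handed the job in about 20 s in on the robot's clock.

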